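# Let a ratchet-held panel rest down to level and set its pawl again

## Task

The crank-up panel rest stands a few teeth higher than the fixed rest beside it. Tip its holding pawl over out of the ratchet wheel, wind the rest down with its crank until it is about level with the fixed rest, then tip the pawl back in and ease the crank back until a tooth bears firmly on the pawl, so that the rest stays locked, level with the fixed one. Never force the wheel back against the pawl, do not push on the rest itself, and leave everything else on the table where it is.

Things in the scene. Friction and masses are not known exactly. Their poses are not given: they have to be found in the camera images.
- lift: stand of the crank-up panel rest, fixed: grey housing 56 x 74 mm, 207 mm tall, on a 130 x 160 mm base plate. Origin: centre of its underside; z up. Its front (wheel, pawl, crank) looks along its own -x; +y is to the left for someone looking at that front; the shaft lies along x. A friction washer holds shaft and rest where they are while the pawl is out, hand on the crank or not.
- shaft_axis (a point): point on the shaft's axis, 150 mm above the table, in the plane in which the middle of the crank's grip turns (155 mm in front of the lift's origin). 'Clockwise' is always as seen when looking at the front. Backwards takes 3 to 5 N at the crank's grip, winding up about 8 N.
- crank: ratchet wheel and crank, one piece. Dark steel wheel 100 mm across, 14 mm thick, 12 saw teeth 10 mm deep, 58 mm in front of the lift's origin; crank arm in front of it, 100 mm out. Clockwise winds the rest up, clicking past the engaged pawl; counter-clockwise (backwards) lets it down, which the engaged pawl blocks. 15 mm of rest travel per radian, 7.9 mm per tooth.
- crank_grip (a point): middle of the crank's grip: black freely turning sleeve 24 mm across, 86 mm long, parallel to the shaft, pointing out to the front, 85 mm from the shaft's axis. It stands low to the right at the start and comes up on the right as the rest goes down. Some 5 to 10 N beyond the winding friction at the grip sets a tooth firmly on the pawl; 15 N beyond it is too much for the teeth.
- pawl: steel holding pawl, 10 mm thick, hinged left of and above the wheel, in its plane; the nose lies to the right in the teeth at the top of the wheel. On it a weighted rod with a black ball: it leans 38 degrees right while the nose is in; tipped left past upright it falls on a stop and stays there, nose out. About 1 N at the ball moves it when the wheel is not pressed on it.
- pawl_swing (a joint): angle of the pawl about its pivot (rad): 0 with the nose at the bottom of a tooth gap, about 0.2 with the nose on the tip of a tooth, 1.30 tipped over to the left against its stop (handle leaning 36 degrees left). Grows counter-clockwise. Between 0 and 0.2 the nose lies part way up a tooth's back.
- pawl_pivot (a point): axis of the pawl's hinge (parallel to the shaft), in the mid-plane of the wheel: 47 mm to the left of and 56 mm above the shaft's axis.
- pawl_ball (a point): centre of the ball, 24 mm across, on the pawl's handle, 85 mm from pawl_pivot.
- rest: the moving rest: a 20 mm steel toothed bar standing out of the housing with a black rubber-padded head 42 x 150 mm, 25 mm high, across its top. Moved only by the crank.
- rest_top (a point): centre of the top face of the moving rest's pad; 15 to 32 mm higher than post_top at the start. With a tooth bearing on the engaged pawl its height above post_top is a whole number of 7.9 mm steps, to within 1.5 mm: 0 at one of them. A pawl laid in while the rest stands 2 to 6 mm above level catches the tooth for level.
- post: the fixed rest: round aluminium post on a 120 x 140 mm base plate, with the same black padded head. Origin: centre of its underside. Stands left or right of the lift.
- post_top (a point): centre of the top face of the fixed rest's pad, about 235 mm above the table.
- heat_gun: black heat gun lying on its side, 230 mm long, leave alone
- squeegee: white squeegee card 72 x 100 mm with a blue felt edge, leave alone
- knife: snap-off knife, 155 mm long, lying, leave alone
- tape_wide: roll of buff masking tape 104 mm across, 36 mm high, leave alone
- tape_thin: roll of blue tape 96 mm across, 18 mm high, leave alone
- spray: white bottle 68 mm across, 190 mm high, leave alone
- magnet: black film magnet, puck 38 mm across, 22 mm high, leave alone
- felt_block: grey felt block 120 x 60 x 30 mm, leave alone
- core_box: open carton 150 x 140 mm with cardboard cores standing in it up to 165 mm high, fixed, on the other side of the lift from the post. Origin: centre of its underside.

How it is judged:
On the way, in this order (a step that is already met when the one before it is completed fails the run):
1. the pawl is tipped over against its stop, out of the wheel (value of joint pawl_swing above 1.1 rad), for 0.2 s.
2. with the pawl out, the rest is wound down to within 7 mm of the fixed rest's height (z of rest_top in the frame of post_top between -0.007 and 0.007 m and value of joint pawl_swing above 1 rad), for 0.2 s.
3. the pawl is back in the teeth and, with the rest level within 3 mm, a tooth is eased back on it with at least 5 N (z of rest_top in the frame of post_top between -0.003 and 0.003 m and value of joint pawl_swing below 0.12 rad and contact force between pawl and crank above 5 N), for 0.2 s.
At the end, for the whole second after the job is handed in: The moving rest is level with the fixed rest within 3 mm, the pawl lies in the wheel's teeth (below 0.08 rad) and the crank is at rest (z of rest_top in the frame of post_top between -0.003 and 0.003 m and value of joint pawl_swing below 0.08 rad and angular speed of crank below 0.1 rad/s); the robot touches nothing.
It fails at once if the wheel is forced against the pawl: more than 30 N between them while the crank is being worked (contact force between pawl and crank above 30 N and contact force between the fingers and crank above 0.5 N).
It fails at once if the robot pushes on the moving rest itself with more than 5 N (contact force between any of the fingers, the arm and rest above 5 N).
It fails at once if something else on the table is moved by more than 30 mm (distance of any of heat_gun, squeegee, knife, tape_wide, tape_thin, spray, magnet, felt_block from where it was at the start of the episode above 0.03 m).
It also fails if it takes over 72 s, if anything falls off the work surface, if the arm or the gripper's body presses on something with over 40 N, if the wrist force passes 120 N, or if a joint passes its speed limit or range.

## Robot

A 6-joint arm with a two-finger parallel gripper is mounted at the origin on the work surface. World frame = base frame: x ahead of the robot, y to its left, z up, the work surface at z = 0. Lengths are in m, angles in rad, forces in N, time in s.
With the tool pointing down it reaches from about 0.35 to 0.775 m from the base axis. Payload 5.5 kg.
Tool frame: the origin (TCP) lies midway between the tips of the shut fingers; the grasp point (between the pads) lies 19 mm behind it; z points along the fingers, y is the direction in which the jaws open and shut (so a half turn about z gives the same grasp; the last joint's range is limited). The gripper opens to 85 mm and grips with 20 to 120 N. Pads are 22 mm wide; open, the fingers measure 114 mm over their backs; the gripper's body (76 mm by 85 mm) begins 54 mm behind the grasp point. The pads swing forward as they close: fully open they stand 13 mm farther back than shut.
Start: joints at [-1.324, 0.313, 0.046, 1.304, 0, 1.431], TCP at [0.217, -0.533, 0.231] pointing down, gripper open.
Joint ranges: [-2.76, 2.76], [-0.86, 1.69], [-1.03, 1.26], [-2.2, 2.34], [-1.47, 1.5], [-3.14, 3.14]. Speed limits (rad/s): [2.57, 2.57, 3.14, 3.14, 3.14, 3.14].

## Interface

Orientations are given as a unit quaternion [w, x, y, z].
In Python, from workcell import env gives the robot as it stands.
- The arm moves only by the shell command python3 -m creep 'ROWS' [OPENING] [FORCE]. ROWS is JSON, a list of rows, each a list of 6 numbers: the shift along the tool's x, y, z in m, then the turn, a rotation vector about the tool's x, y, z in degrees. A call has exactly 8 rows; each row is the pose to reach, as a shift and turn from the pose commanded when the call began, along the tool's axes at that moment; what a row does not reach only later rows make up. A row lasts 1/10 s, in which the tool goes at most 50 mm and 8.59 degrees, less where a joint would pass 70% of its speed; a pose out of reach is approached as far as the arm can. A call with a gripper value outside its range is refused whole. OPENING is the finger opening in m, from 0 to 0.0854, set as the call begins (- or left out, the last holds). The fingers move at their own pace and stop on an object; FORCE is the grip in N (left out, the last holds). Time passes only in rows, so rows that repeat a pose let the fingers close, or fill a call up. It gives the time, the measured TCP pose, the force and the opening at its end, in the units of the state.
- env.get_state(): the state, without advancing time (a new reading comes with each control period).
- env.read_camera(name): name is "scene" or "side" or "wrist"; returns (picture, depth): 400x640x3 uint8, blue, green, red; 400x640 float32, m along the optical axis (not along the pixel's ray), 0 where there is no reading.
- env.camera_params(name): a dict with "fx", "fy", "cx", "cy" (pixels), "k1" (the pictures are not rectified: a ray, as slopes to the right and down, at radius r is drawn at 1 + k1 r^2 times it, then the intrinsics apply), "position" and "orientation" of the camera in the world. Camera axes: x right, y up, looking along -z (the intrinsics and any distortion apply to the point x, -y, -z); pixel columns grow to the right and rows downward; lengths in m; the calibration is good to about 2 mm. A picture is of the moment at which its call begins: read the wrist's pose just before it. camera_params takes no time and is no camera call; for the wrist camera it gives the pose at the moment of the call.
- env.hand_in(): hands the job in, once; it reports no verdict.
The state is a dict: "clock": time; "joint_pos": joint angles; "qvel": joint speeds; "tau": joint torques, N m; "tcp_pos": TCP position; "orientation": TCP orientation; "wrist_force": force on the tool from outside, world axes, zero at the start; "ft_torque": the same for the moment, N m; "finger_gap": finger opening in m.
Only numpy, scipy, OpenCV 4.12 (cv2) and the standard library are available. Lean on these libraries where they do the work, as an engineer would, in place of code of your own. Each camera call takes 0.05 s, during which the arm holds its last target. There are 200 camera calls.

## Working session

There is one attempt and no reset: what is moved stays moved. The work goes in short steps, Python scripts to look and compute and a shell command to move; the robot and the scene stay as the last step left them, time stands still between calls to the robot, and variables do not carry over. Pictures are saved under pics/ and viewed, about 8 in all and at most 12, crops included, and the job is handed in when it is done.

```bash
ls; mkdir -p pics; cat > h.py <<'E'
import numpy as np, cv2
from scipy.spatial.transform import Rotation as R
from workcell import env
def rot(q): return R.from_quat([q[1],q[2],q[3],q[0]])
def ray(p,u,v):
    x=(u-p['cx'])/p['fx']; y=(v-p['cy'])/p['fy']
    s=1.0; 
    for _ in range(20): s=1+p['k1']*(x*x+y*y)/s**2
    return np.array([x/s,-y/s,-1.0])
def pt(p,u,v,d): return np.array(p['position'])+rot(p['orientation']).apply(ray(p,u,v)*d)
def plane(p,u,v,z):
    r=rot(p['orientation']).apply(ray(p,u,v)); o=np.array(p['position']); return o+r*(z-o[2])/r[2]
def cloud(p,depth):
    v,u=np.mgrid[:400,:640]; x=(u-p['cx'])/p['fx']; y=(v-p['cy'])/p['fy']; s=np.ones_like(x)
    for _ in range(20): s=1+p['k1']*(x*x+y*y)/s**2
    P=np.stack([x/s,-y/s,-np.ones_like(x)],-1)*depth[...,None]
    return np.array(p['position'])+P@rot(p['orientation']).as_matrix().T
def snap(n,f=None):
    p=env.camera_params(n); im,d=env.read_camera(n)
    if f: cv2.imwrite('pics/'+f,im); np.savez('pics/'+f[:-4],im=im,d=d,p=np.array(p,dtype=object))
    return p,im,d
def load(f):
    z=np.load('pics/'+f+'.npz',allow_pickle=True); return z['p'].item(),z['im'],z['d']
E
python3 - <<'E'
from h import *
for n in('scene','side'):
    p,im,d=snap(n,n+'0.png'); print(n,p)
print(env.get_state())
a=cv2.imread('pics/scene0.png');b=cv2.imread('pics/side0.png')
E
```

```text
pics
scene {'fx': 426.2682730187356, 'fy': 426.2682730187356, 'cx': 318.10897589906733, 'cy': 198.9641537897526, 'k1': -0.01681239073455031, 'position': array([ 1.34216362, -0.40674213,  1.17467507]), 'orientation': array([0.77093584, 0.29702449, 0.19582012, 0.52828862])}
side {'fx': 400.2264010400743, 'fy': 400.2264010400743, 'cx': 320.97843708136554, 'cy': 195.60663434886965, 'k1': 0.024979639845520433, 'position': array([ 0.43324626, -1.12234566,  0.9036142 ]), 'orientation': array([ 0.87961593,  0.4738811 , -0.0091113 , -0.0403671 ])}
{'clock': 0.1, 'joint_pos': array([-1.32359360e+00,  3.13900219e-01,  4.51463209e-02,  1.30360597e+00,
       -2.36473944e-05,  1.43118731e+00]), 'qvel': array([-0.00068954, -0.00045808,  0.00140684,  0.00056853,  0.00021264,
        0.00023296]), 'tau': array([ 2.03031828e-03, -4.81725562e+01,  2.99244225e+01,  1.26777560e-02,
       -1.66410614e-04, -1.91381289e-06]), 'tcp_pos': array([ 0.21678449, -0.5321021 ,  0.23053428]), 'orientation': array([-7.80003910e-04,  9.81355010e-01,  1.92202322e-01, -5.38431095e-05]), 'wrist_force': array([-0.60903672, -0.10649108, -1.15105607]), 'ft_torque': array([-0.00170889,  0.0059964 ,  0.00884706]), 'finger_gap': 0.08562521763596834}
```

View pics/scene0.png

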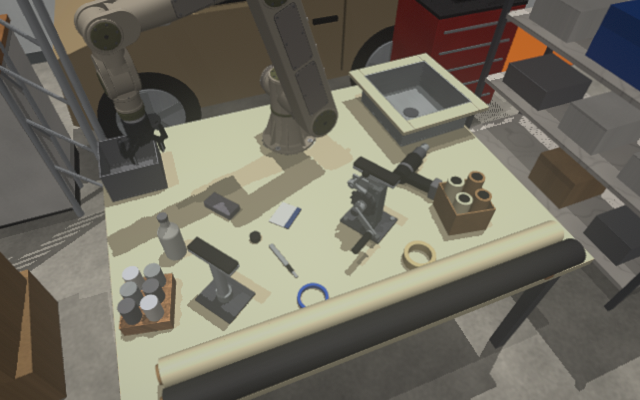

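View pics/side0.png

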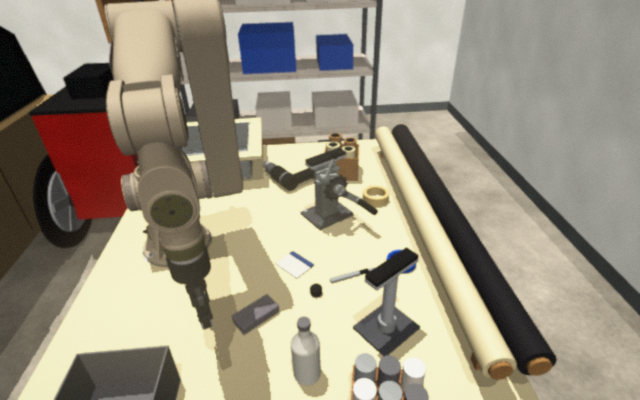

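The scene view has the lift at about (370,210) with the fixed post at (225,270). In the side view the lift is at (328,195), with the crank out at (365,205), and the post head is at (392,267). Next I'll enlarge the lift in both views and measure the rests.

```bash
python3 - <<'E'
from h import *
p,a,d=load('scene0'); p2,b,d2=load('side0')
A=cv2.resize(a[140:270,320:450],None,fx=4,fy=4,interpolation=cv2.INTER_CUBIC)[:,:400*1]
A=cv2.resize(a[145:265,325:425],(400,480),interpolation=cv2.INTER_CUBIC)
B=cv2.resize(b[135:255,290:390],(400,480),interpolation=cv2.INTER_CUBIC)
cv2.imwrite('pics/crop0.png',np.clip(np.hstack([A,B])*1.6,0,255).astype(np.uint8))
for n in('scene0','side0'):
    p,im,d=load(n); C=cloud(p,d); ok=(d>0)&(C[...,0]>.2)&(C[...,0]<1)&(abs(C[...,1])<.7)
    m=(ok&(C[...,2]>.215)&(C[...,2]<.30)&(im.max(2)<90)).astype(np.uint8)
    k,l,s,c=cv2.connectedComponentsWithStats(m)
    for i in range(1,k):
        if s[i,4]<40: continue
        Q=C[l==i]; zt=np.percentile(Q[:,2],85); T=Q[Q[:,2]>np.median(Q[:,2])-.006]
        r=cv2.minAreaRect((Q[:,:2]*1000).astype(np.float32))
        print(n,s[i],'zmed',np.median(Q[:,2]),zt,'rect',r)
E
```

```text
scene0 [294 103  43  30 627] zmed 0.25922811704018867 0.2869040631715465 rect ((241.2898406982422, 32.334144592285156), (151.4006805419922, 59.96333312988281), 80.63634490966797)
scene0 [157 137   8  14  59] zmed 0.27927255503533377 0.2951442287590348 rect ((207.90618896484375, -482.7476501464844), (13.993478775024414, 23.163227081298828), 5.281964302062988)
scene0 [120 149  18  16 114] zmed 0.290503788441726 0.2974017583200636 rect ((240.80709838867188, -583.8736572265625), (27.197582244873047, 37.566341400146484), 23.820289611816406)
scene0 [354 157  47  29 595] zmed 0.25891428730341426 0.2620724043231703 rect ((551.0579833984375, 95.28720092773438), (147.7995147705078, 87.34597778320312), 33.88387680053711)
scene0 [188 238  50  37 764] zmed 0.23697552047064702 0.23898912538033623 rect ((650.2487182617188, -423.836181640625), (146.75352478027344, 39.91579055786133), 35.430240631103516)
side0 [307 148  39  19 304] zmed 0.2556245231556513 0.2590401274183628 rect ((545.4623413085938, 89.19465637207031), (151.35740661621094, 84.68952941894531), 34.58304214477539)
side0 [366 249  52  38 858] zmed 0.234991622550823 0.236471434334853 rect ((643.4302368164062, -428.47576904296875), (144.72781372070312, 43.04140853881836), 35.03742218017578)
side0 [200 312  12  16 110] zmed 0.29517548920809894 0.29881709428200476 rect ((238.99098205566406, -593.6441650390625), (20.208101272583008, 23.589046478271484), 30.744895935058594)
```

View pics/crop0.png

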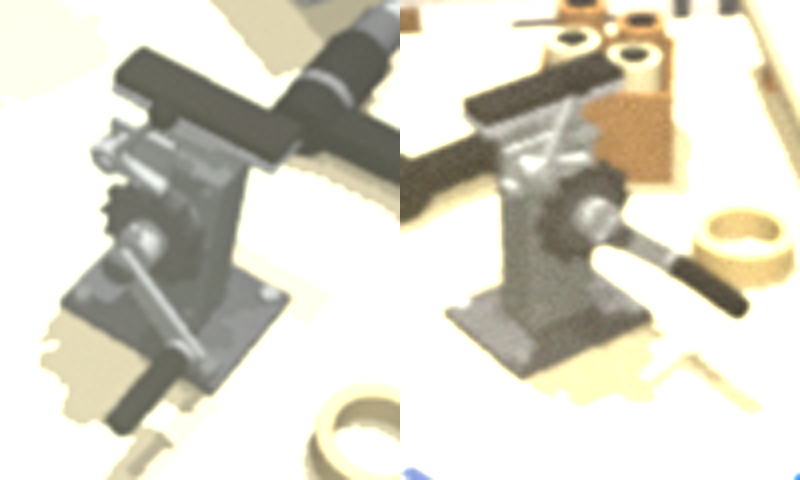

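The crops show the ratchet wheel and crank facing right and toward the viewer. The black grip points out low to the right, at scene px (370,234) to (355,250), and the pawl ball stands in front of the head. Next: fit the frame numerically.

```bash
python3 - <<'E'
from h import *
def fit(Q,zmed):
    T=Q[abs(Q[:,2]-zmed)<.004]; return cv2.minAreaRect((T[:,:2]*1000).astype(np.float32)),len(T),T[:,2].mean()
for n in('scene0','side0'):
    p,im,d=load(n); C=cloud(p,d); dark=(im.max(2)<90)&(d>0)
    for nm,c,z in(('rest',(.548,.092),.257),('post',(.647,-.426),.236)):
        m=dark&(np.hypot(C[...,0]-c[0],C[...,1]-c[1])<.13)&(C[...,2]>z-.012)&(C[...,2]<z+.06)
        k,l,s,_=cv2.connectedComponentsWithStats(m.astype(np.uint8)); i=1+s[1:,4].argmax(); Q=C[l==i]
        z0=np.median(Q[:,2]); print(n,nm,z0,fit(Q,z0),np.percentile(Q[:,2],[5,50,95]).round(4))
        if nm=='rest':
            H=Q[Q[:,2]>z0+.010]; print(' high pts',len(H),H.mean(0) if len(H) else '')
    m=dark&(C[...,2]>.05)&(C[...,2]<.16)&(np.hypot(C[...,0]-.69,C[...,1]+.0)<.16)
    k,l,s,_=cv2.connectedComponentsWithStats(m.astype(np.uint8))
    for i in range(1,k):
        if s[i,4]<25: continue
        Q=C[l==i]; mu=np.median(Q,0); u,S,vt=np.linalg.svd(Q-Q.mean(0),full_matrices=False)
        pr=(Q-Q.mean(0))@vt[0]
        print(' grip?',s[i],Q.mean(0).round(4),vt[0].round(3),np.degrees(np.arctan2(vt[0][1],vt[0][0])),pr.min(),pr.max())
    # table check
    print(' table z',np.median(C[...,2][(abs(C[...,0]-.45)<.03)&(abs(C[...,1]+.0)<.03)]))
p=env.camera_params('wrist');print(p)
E
```

```text
scene0 rest 0.25905619036899674 (((548.5916137695312, 98.27373504638672), (147.03445434570312, 79.63721466064453), 33.88387680053711), 407, np.float64(0.2591321651475609)) [0.2487 0.2591 0.2873]
 high pts 54 [0.56397802 0.06057714 0.28714765]
scene0 post 0.23705180260526548 (((650.797607421875, -424.61199951171875), (146.72833251953125, 38.46211242675781), 35.21862030029297), 658, np.float64(0.23723862562628753)) [0.2305 0.2371 0.2401]
 grip? [362 200  18  23 148] [0.586  0.0862 0.1265] [-0.216  0.331 -0.919] 123.14763298349527 -0.03971708490127257 0.07991771687670371
 grip? [351 210   8   7  32] [0.5933 0.0226 0.1506] [ 0.495  0.611 -0.619] 50.99121960731324 -0.014527058852200713 0.01687493961493848
 grip? [352 231  21  23 181] [0.6741 0.014  0.1063] [ 0.499 -0.867 -0.011] -60.06423508168011 -0.046135579498703325 0.04049468902775902
 table z 0.0035554122039411773
side0 rest 0.25581658478061253 (((530.9140014648438, 107.54035949707031), (147.10580444335938, 39.26889419555664), 32.732261657714844), 188, np.float64(0.2560035953043963)) [0.2472 0.2558 0.2868]
 high pts 41 [0.55605085 0.05485376 0.28336663]
side0 post 0.23503136457834173 (((643.4258422851562, -428.0419921875), (144.08265686035156, 42.80937194824219), 34.47773742675781), 728, np.float64(0.2352349009811999)) [0.2273 0.235  0.2372]
 grip? [329 187   9  15  80] [0.5499 0.0502 0.1294] [-0.288 -0.463  0.838] -121.93229548923195 -0.08455760212491452 0.0325991027028944
 grip? [357 199  20  15 113] [0.6659 0.005  0.1027] [ 0.537 -0.843 -0.037] -57.48055803029835 -0.0454685256787828 0.03862778379602464
 table z 0.00047344826422929254
{'fx': 315.3476857814217, 'fy': 315.3476857814217, 'cx': 320.6457436812236, 'cy': 199.11295475829235, 'k1': -0.029294528429865994, 'position': array([ 0.27903258, -0.50684489,  0.37264014]), 'orientation': array([ 0.82218008, -0.11103264,  0.07568331, -0.55313987])}
```

```bash
python3 -m creep '[[0.02,-0.01,-0.04,0,0,-6],[0.06,-0.03,-0.08,0,0,-12],[0.10,-0.055,-0.11,0,0,-18],[0.14,-0.08,-0.129,0,0,-25],[0.18,-0.10,-0.129,0,0,-32],[0.22,-0.125,-0.129,0,0,-39],[0.25,-0.145,-0.129,0,0,-45],[0.28,-0.16,-0.129,0,0,-51]]' 0.05 && python3 -m creep '[[0.04,0.016,0,0,0,-7],[0.08,0.033,0,0,0,-14],[0.12,0.05,0,0,0,-21],[0.16,0.066,0,0,0,-28],[0.20,0.082,0,0,0,-36],[0.24,0.1,0,0,0,-43],[0.28,0.116,0,0,0,-50],[0.3026,0.1237,0,0,0,-51]]' && python3 - <<'E'
from h import *
s=env.get_state(); print(s['clock'],s['tcp_pos'],s['orientation'],s['wrist_force'],s['joint_pos'])
snap('wrist','w1.png')
E
```

```text
clock: 0.9
tcp_pos: [0.4166, -0.2762, 0.3604]
orientation: [-0.0, 0.801, 0.598, 0.0]
wrist_force: [0.8, -0.4, -1.4]
finger_gap: 0.0502
clock: 1.7
tcp_pos: [0.6233, -0.0222, 0.359]
orientation: [-0.001, 0.466, 0.885, 0.0]
wrist_force: [0.2, -0.3, 1.1]
finger_gap: 0.0501
1.7 [ 0.62331881 -0.02216657  0.35897339] [-7.28963827e-04  4.65824526e-01  8.84876816e-01  1.01275422e-05] [ 0.20347872 -0.26529054  1.08116506] [-1.64397697e-01  4.32033011e-01  5.30566715e-01  1.67070749e+00
  4.78074302e-04  8.04734615e-01]
```

View pics/w1.png

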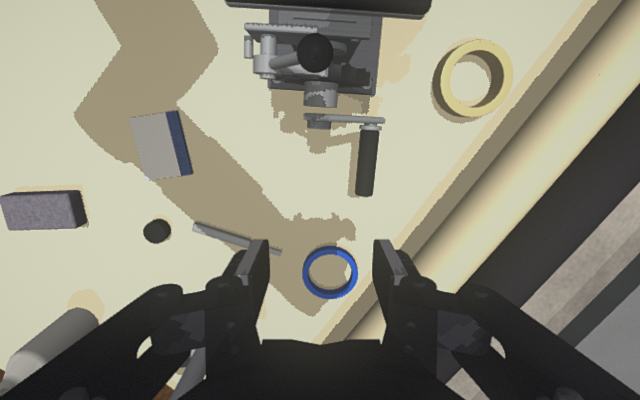

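The wrist view, looking down on the front, shows the ball at (315,53). The grip runs from about (370,128) to (364,195), and the head's edge is at the top of the picture, rows 0 to 17.

```bash
python3 - <<'E'
from h import *
p,im,d=load('w1'); C=cloud(p,d); dark=(im.max(2)<75)
k,l,s,c=cv2.connectedComponentsWithStats(dark.astype(np.uint8))
for i in range(1,k):
    if s[i,4]<150 or s[i,1]>220: continue
    m=(l==i); Q=C[m&(d>0)]; print(s[i],c[i].round(1),'med',np.median(Q,0).round(4),'zpct',np.percentile(Q[:,2],[5,50,95]).round(4))
u,v=315,53
cn,_=cv2.findContours(((l==l[53,315])*255).astype(np.uint8),0,2); (x,y),r=cv2.minEnclosingCircle(max(cn,key=len)); print('ball circle',x,y,r,[plane(p,x,y,z).round(4) for z in(.268,.273,.278)],'depth top',d[53,315],pt(p,x,y,d[53,315]+.012))
i=l[165,367]; g=(l==i); cn,_=cv2.findContours((g*255).astype(np.uint8),0,2); R_=cv2.minAreaRect(max(cn,key=len)); print(R_)
top=C[160,367]; print('grip top',[C[v,367].round(4) for v in(140,150,160,170,180)])
B=cv2.boxPoints(R_); B=B[np.argsort(B[:,1])]; a=B[:2].mean(0); b=B[2:].mean(0)
for z in(.09,.095,.10):
    A=plane(p,*a,z);Bb=plane(p,*b,z); print('grip ends z',z,A.round(4),Bb.round(4),np.linalg.norm(A-Bb),'mid',((A+Bb)/2).round(4),'ang',np.degrees(np.arctan2(*(Bb-A)[[1,0]])))
# head front edge
pts=[]
for u in range(240,425,5):
    col=dark[:40,u]; vv=np.where(~col)[0]
    if len(vv): pts.append(plane(p,u,vv[vv>2].min()-.5,.245))
pts=np.array(pts); f=np.polyfit(pts[:,0],pts[:,1],1); print('head edge angle',np.degrees(np.arctan(f[0])),'res',np.std(pts[:,1]-np.polyval(f,pts[:,0])))
m=dark&(C[...,2]>.225)&(C[...,2]<.28)&(np.mgrid[:400,:640][0]<20); print('head z',np.median(C[m],0))
print('table z',np.median(C[100:110,150:250,2]))
E
```

```text
[ 226    0  205   15 1740] [354.8   4.7] med [0.5681 0.1112 0.2529] zpct [0.2456 0.2529 0.2561]
[238   6 184  13 339] [335.   11.8] med [0.5555 0.1022 0.2375] zpct [0.2349 0.2375 0.2396]
[ 248   31  124   64 3510] [322.8  59.8] med [0.5647 0.0687 0.1908] zpct [0.0335 0.1908 0.2899]
[    0    84   640   316 64638] [381.2 318.6] med [ 6.339e-01 -6.000e-04  4.277e-01] zpct [0.1005 0.4277 0.453 ]
[ 356  130   23   66 1123] [366.4 162.2] med [0.6672 0.0161 0.1044] zpct [0.0991 0.1044 0.1066]
[  5 191  82  36 509] [ 67.9 204. ] med [ 0.3344 -0.3175  0.0155] zpct [0.004  0.0155 0.0251]
[144 219  27  24 471] [156.8 230.7] med [ 0.4683 -0.273   0.0207] zpct [0.0062 0.0207 0.0223]
ball circle 309.5 62.5 69.09785461425781 [array([0.5596, 0.0565, 0.268 ]), array([0.5602, 0.056 , 0.273 ]), array([0.5607, 0.0555, 0.278 ])] depth top 0.19365753 [0.56082583 0.05541097 0.27908254]
((366.18634033203125, 162.73013305664062), (17.691728591918945, 65.48033142089844), 6.009006023406982)
grip top [array([0.6511, 0.0385, 0.1052]), array([0.6583, 0.0286, 0.1062]), array([0.6659, 0.0185, 0.1056]), array([0.6736, 0.0082, 0.1051]), array([ 0.6814, -0.0022,  0.105 ])]
grip ends z 0.09 [0.649  0.0506 0.09  ] [ 0.6929 -0.0237  0.09  ] 0.08628491493093615 mid [0.6709 0.0135 0.09  ] ang -59.408425387253104
grip ends z 0.095 [0.6482 0.0504 0.095 ] [ 0.6916 -0.023   0.095 ] 0.08523569170181483 mid [0.6699 0.0137 0.095 ] ang -59.40842538725304
grip ends z 0.1 [0.6474 0.0502 0.1   ] [ 0.6903 -0.0223  0.1   ] 0.08418646847269345 mid [0.6688 0.0139 0.1   ] ang -59.40842538725304
head edge angle 30.90147591730123 res 0.00023798432916382242
head z [0.56565572 0.10937534 0.25184425]
table z -0.0006949815548220051
```

```bash
python3 - <<'E'
from h import *
p,im,d=load('w1'); C=cloud(p,d)
m=((im.max(2)<45)).astype(np.uint8)[25:85,285:345]
m=(C[25:85,285:345,2]>.262)&(im[25:85,285:345].max(2)<75)
v,u=np.where(m); (x,y),r=cv2.minEnclosingCircle(np.stack([u,v],1).astype(np.float32)); x+=285;y+=25
print('ball',x,y,r,len(u),'ztop',np.percentile(C[25:85,285:345,2][m],95))
b=plane(p,x,y,.273); print(b, 'radius at depth',r/p['fx']*(p['position'][2]-.273))
a=np.radians(-59.3); f=np.array([np.cos(a),np.sin(a)]); rr=np.array([-f[1],f[0]])
g=np.array([.6700,.0137]); L0=g-.155*f
e=plane(p,330,8.5,.245)[:2]
print('ball-grip f',(b[:2]-g)@f,'expect -.097; r',(b[:2]-g)@rr,' edge-grip f',(e-g)@f,'expect -.134')
print('f',f,'r',rr)
L=L0-rr*.06; print('L approx',L)
E
```

```text
ball 309.5 54.5 29.129121780395508 1138 ztop 0.29089288342986125
[0.55737041 0.06017659 0.273     ] radius at depth 0.021077753897148815
ball-grip f -0.09746523746111903 expect -.097; r -0.07311651661939932  edge-grip f -0.13422616489461264 expect -.134
f [ 0.51054292 -0.85985227] r [0.85985227 0.51054292]
L approx [0.53927471 0.11634453]
```

```bash
python3 -m creep '[[0.026,0,0,0,0,1],[0.052,-0.001,0,0,0,2],[0.078,-0.001,0,0,0,3],[0.1044,-0.002,0,0,0,3.8],[0.1044,-0.002,0.025,0,0,3.8],[0.1044,-0.002,0.05,0,0,3.8],[0.1044,-0.002,0.075,0,0,3.8],[0.1044,-0.002,0.096,0,0,3.8]]' 0.05 && python3 -m creep '[[0,-0.01,0,0,0,0],[0,-0.022,0,0,0,0],[0,-0.034,0,0,0,0],[0,-0.046,0,0,0,0],[0,-0.058,0,0,0,0],[0,-0.070,0,0,0,0],[0,-0.083,0,0,0,0],[0,-0.095,0,0,0,0]]' && python3 - <<'E'
from h import *
p,im,d=snap('wrist','w2.png'); s,_,_=snap('scene','scene2.png'); q,b,_=snap('side','side2.png')
a=cv2.imread('pics/scene2.png')
cv2.imwrite('pics/c2.png',np.hstack([cv2.resize(im,(400,250)),cv2.resize(b[125:200,300:420],(400,250),interpolation=cv2.INTER_CUBIC)]))
E
```

```text
clock: 2.55
tcp_pos: [0.5608, 0.0602, 0.2625]
orientation: [-0.001, 0.497, 0.868, -0.0]
wrist_force: [0.2, 0.3, -0.2]
finger_gap: 0.0498
clock: 3.35
tcp_pos: [0.4785, 0.0117, 0.2643]
orientation: [-0.0, 0.497, 0.868, -0.0]
wrist_force: [0.6, -0.8, 0.3]
finger_gap: 0.0502
```

View pics/c2.png

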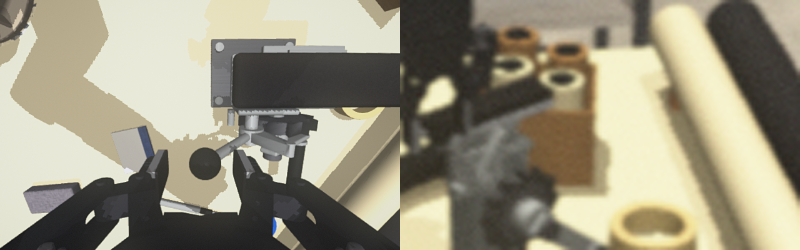

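The pawl is over to the left: the ball sits at (205,163) in the wrist half of the view, free between the open fingers. Next I go to the grip.

```bash
python3 -m creep '[[0,0,-0.03,0,0,0],[0,0,-0.06,0,0,0],[-0.02,0.03,-0.06,0,0,0],[-0.045,0.065,-0.06,0,0,0],[-0.07,0.10,-0.06,0,0,0],[-0.09,0.135,-0.06,0,0,0],[-0.1074,0.1665,-0.06,0,0,0],[-0.1074,0.1665,-0.06,0,0,0]]' 0.06 && python3 - <<'E'
from h import *
s=env.get_state(); print(s['tcp_pos'],s['orientation'])
p,im,d=snap('wrist','w3.png'); C=cloud(p,d)
m=(C[...,2]>.085)&(C[...,2]<.112)&(im.max(2)<75)&(np.hypot(C[...,0]-.67,C[...,1]-.0137)<.06)
Q=C[m]; print('grip',len(Q),np.median(Q,0)); r=cv2.minAreaRect((Q[:,:2]*1000).astype(np.float32)); print(r)
p,im,d=load('w2'); C=cloud(p,d); m=(C[...,2]>.235)&(C[...,2]<.27)&(im.max(2)<75)&(np.hypot(C[...,0]-.54,C[...,1]-.116)<.09)
Q=C[m];print('rest z',np.percentile(Q[:,2],[5,25,50,75,95]).round(4), cv2.minAreaRect((Q[:,:2]*1000).astype(np.float32)))
E
```

```text
clock: 4.3
tcp_pos: [0.6818, 0.0037, 0.3186]
orientation: [-0.002, 0.497, 0.868, -0.001]
wrist_force: [-0.1, -0.1, -0.7]
finger_gap: 0.0601
[0.68183389 0.00368979 0.31861748] [-1.95254447e-03  4.97147526e-01  8.67663504e-01 -7.54294809e-04]
grip 1272 [0.66742952 0.0192105  0.10433583]
((669.46630859375, 14.897663116455078), (20.669715881347656, 83.24725341796875), 30.581666946411133)
rest z [0.2541 0.2551 0.2556 0.2561 0.2568] ((527.944091796875, 110.22010803222656), (135.13421630859375, 42.08816909790039), 31.08283233642578)
```

```bash
python3 -m creep '[[0,-0.005,0.035,0,0,0],[0,-0.005,0.07,0,0,0],[0,-0.005,0.105,0,0,0],[0,-0.005,0.14,0,0,0],[0,-0.005,0.175,0,0,0],[0,-0.005,0.21,0,0,0],[0,-0.005,0.23,0,0,0],[0,-0.005,0.244,0,0,0]]' 0.06 && python3 -m creep '[[0,0,0,0,0,0],[0,0,0,0,0,0],[0,0,0,0,0,0],[0,0,0,0,0,0],[0,0,0,0,0,0],[0,0,0,0,0,0],[0,0,0,0,0,0],[0,0,0,0,0,0]]' 0.01 25
```

```text
clock: 5.15
tcp_pos: [0.6714, 0.0016, 0.0792]
orientation: [-0.001, 0.497, 0.868, -0.0]
wrist_force: [1.7, -0.0, -0.3]
finger_gap: 0.0599
clock: 5.95
tcp_pos: [0.6757, 0.0023, 0.0826]
orientation: [0.002, 0.497, 0.868, 0.002]
wrist_force: [2.6, 3.3, -1.7]
finger_gap: 0.0233
```

```bash
python3 -m creep '[[0,0.0047,-0.0056,0,0,0],[0,0.009,-0.0117,0,0,0],[0,0.0127,-0.0181,0,0,0],[0,0.0159,-0.0248,0,0,0],[0,0.0184,-0.0318,0,0,0],[0,0.0204,-0.039,0,0,0],[0,0.0217,-0.0463,0,0,0],[0,0.0223,-0.0536,0,0,0]]' && python3 - <<'E'
from h import *
s=env.get_state();print(s['wrist_force'],s['tcp_pos'])
for n in('scene','side'):
    p,im,d=snap(n,n+'4.png'); C=cloud(p,d); dark=(im.max(2)<90)&(d>0)
    a=np.radians(30.8); r=np.array([np.cos(a),np.sin(a)]); 
    for nm,c,z in(('rest',(.536,.113),.246),('post',(.647,-.426),.236)):
        q=C[...,:2]-np.array(c)
        m=dark&(abs(q@np.array([np.cos(a),np.sin(a)]))<.055)&(abs(q@np.array([-np.sin(a),np.cos(a)]))<.012)&(abs(C[...,2]-z)<.02)
        print(n,nm,m.sum(),np.percentile(C[m][:,2],[10,50,90]).round(4))
E
```

```text
clock: 6.75
tcp_pos: [0.6942, 0.0135, 0.1352]
orientation: [0.001, 0.497, 0.868, 0.001]
wrist_force: [5.1, 4.0, -4.2]
finger_gap: 0.023
[ 5.06903957  4.04494859 -4.23031578] [0.69421506 0.0134855  0.13521802]Traceback (most recent call last):
  File "<stdin>", line 9, in <module>
    return _quantile_unchecked(
        a, q, axis, out, overwrite_input, method, keepdims, weights)
    return _ureduce(a,
                    func=_quantile_ureduce_func,
    ...<5 lines>...
                    overwrite_input=overwrite_input,
                    method=method)
    r = func(a, **kwargs)
    result = _quantile(arr,
                       quantiles=q,
    ...<2 lines>...
                       out=out,
                       weights=wgt)
    slices_having_nans = np.isnan(arr[-1, ...])
                                  ~~~^^^^^^^^^
IndexError: index -1 is out of bounds for axis 0 with size 0
```

```bash
python3 -m creep '[[0,-0.001,0.0,0,0,0],[0,-0.001,-0.0075,0,0,0],[0,-0.002,-0.0148,0,0,0],[0,-0.0033,-0.0222,0,0,0],[0,-0.0052,-0.0293,0,0,0],[0,-0.0066,-0.0335,0,0,0],[0,-0.0066,-0.0335,0,0,0],[0,-0.0066,-0.0335,0,0,0]]' && python3 - <<'E'
from h import *
s=env.get_state();print(s['wrist_force'],s['tcp_pos'])
a=np.radians(30.7); r=np.array([np.cos(a),np.sin(a)]);f=np.array([r[1],-r[0]])
sh=np.array([.6154,-.0187]); t=s['tcp_pos']; print('r',(t[:2]-sh)@r,'z rel',t[2]-.0826-.0575)
p,im,d=snap('side','side5.png'); C=cloud(p,d)
for nm,c in(('rest',(.532,.112)),('post',(.643,-.428))):
    q=C[...,:2]-np.array(c); m=(im.max(2)<90)&(abs(q@r)<.06)&(abs(q@f)<.014)&(C[...,2]>.21)&(C[...,2]<.27)
    print(nm,m.sum(),np.percentile(C[m][:,2],[10,50,90]).round(4) if m.sum() else '')
E
```

```text
clock: 7.6
tcp_pos: [0.6893, 0.0104, 0.1706]
orientation: [0.003, 0.497, 0.868, 0.002]
wrist_force: [4.8, 6.1, 2.9]
finger_gap: 0.0228
[4.78630144 6.06510862 2.86249751] [0.68925281 0.01040044 0.17059841]
r 0.07835953039815734 z rel 0.030498406345742433
rest 107 [0.2383 0.2405 0.242 ]
post 414 [0.234  0.2355 0.237 ]
```

```bash
python3 -m creep '[[0,-0.001,-0.001,0,0,0],[0,-0.002,-0.002,0,0,0],[0,-0.003,-0.0028,0,0,0],[0,-0.003,-0.0028,0,0,0],[0,-0.003,-0.0028,0,0,0],[0,-0.003,-0.0028,0,0,0],[0,-0.003,-0.0028,0,0,0],[0,-0.003,-0.0028,0,0,0]]' && python3 -m creep '[[0,0,0,0,0,0],[0,0,0,0,0,0],[0,0,0,0,0,0],[0,0,-0.03,0,0,0],[0,0,-0.065,0,0,0],[0,0,-0.10,0,0,0],[0,0,-0.135,0,0,0],[0,0,-0.16,0,0,0]]' 0.06 && python3 -m creep '[[0.015,-0.025,0,0,0,0],[0.03,-0.05,0,0,0,0],[0.045,-0.075,0,0,0,0],[0.06,-0.10,0,0,0,0],[0.075,-0.125,0,0,0,0],[0.09,-0.15,0,0,0,0],[0.1077,-0.177,0,0,0,0],[0.1077,-0.177,0,0,0,0]]' 0.05 && python3 - <<'E'
from h import *
snap('wrist','w6.png')
p,im,d=load('w6'); C=cloud(p,d)
m=(C[...,2]>.265)&(C[...,2]<.295)&(im.max(2)<75)&(np.hypot(C[...,0]-.482,C[...,1]-.0135)<.05); print('ball',m.sum(),np.median(C[m],0))
a=np.radians(30.7); r=np.array([np.cos(a),np.sin(a)]);f=np.array([r[1],-r[0]])
q=C[...,:2]-np.array((.535,.114)); m=(im.max(2)<75)&(abs(q@r)<.07)&(abs(q@f)<.017)&(C[...,2]>.21)&(C[...,2]<.27); print('wrist rest z',np.percentile(C[m][:,2],[10,50,90]))
p,im,d=snap('side','side6.png'); C=cloud(p,d)
for nm,c in(('rest',(.532,.112)),('post',(.643,-.428))):
    q=C[...,:2]-np.array(c); m=(im.max(2)<90)&(abs(q@r)<.06)&(abs(q@f)<.014)&(C[...,2]>.21)&(C[...,2]<.27)
    print(nm,m.sum(),np.percentile(C[m][:,2],[10,50,90]).round(4) if m.sum() else '')
E
```

```text
clock: 8.45
tcp_pos: [0.6881, 0.0097, 0.1735]
orientation: [0.003, 0.496, 0.868, 0.004]
wrist_force: [7.8, 7.9, 1.3]
finger_gap: 0.0226
clock: 9.25
tcp_pos: [0.684, 0.0071, 0.3332]
orientation: [0.001, 0.498, 0.867, 0.0]
wrist_force: [0.9, -0.6, 0.3]
finger_gap: 0.06
clock: 10.05
tcp_pos: [0.473, 0.0113, 0.3311]
orientation: [-0.001, 0.497, 0.867, -0.001]
wrist_force: [0.6, 0.2, 0.1]
finger_gap: 0.0499
ball 907 [0.47863289 0.01675572 0.28243657]
wrist rest z [0.23802806 0.2389111  0.23978709]
rest 111 [0.2379 0.2396 0.2412]
post 416 [0.2339 0.2356 0.2371]
```

View pics/w6.png

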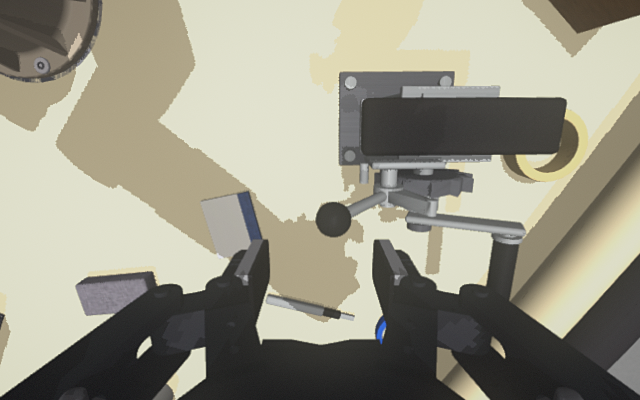

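The wrist view shows the pawl still tipped, with the ball at (333,219), the rest head at (463,125) and the grip up on the right at (503,270). The rest stands about 4.0 mm above the post, inside the 2 to 6 mm window, so I'll lay the pawl in.

```bash
python3 -m creep '[[-0.001,0.0077,0,0,0,0],[-0.001,0.0077,0.015,0,0,0],[-0.001,0.0077,0.03,0,0,0],[-0.001,0.0077,0.045,0,0,0],[-0.001,0.0077,0.06,0,0,0],[-0.001,0.0077,0.067,0,0,0],[-0.001,0.0077,0.067,0,0,0],[-0.001,0.0077,0.067,0,0,0]]' 0.05 && python3 -m creep '[[0,0.013,0,0,0,0],[0,0.027,0,0,0,0],[0,0.041,0,0,0,0],[0,0.053,0,0,0,0],[0,0.064,0,0,0,0],[0,0.076,0,0,0,0],[0,0.09,0,0,0,0],[0,0.102,0,0,0,0]]' && python3 -m creep '[[0,0,-0.02,0,0,0],[0,0,-0.045,0,0,0],[0,0,-0.07,0,0,0],[-0.03,0.005,-0.07,0,0,0],[-0.06,0.01,-0.07,0,0,0],[-0.09,0.015,-0.07,0,0,0],[-0.10,0.02,-0.07,0,0,0],[-0.10,0.02,-0.07,0,0,0]]' && python3 - <<'E'
from h import *
s=env.get_state();print(s['tcp_pos'],s['orientation'])
p,im,d=snap('wrist','w7.png'); C=cloud(p,d)
m=(C[...,2]>.262)&(C[...,2]<.31)&(im.max(2)<75)&(np.hypot(C[...,0]-.562,C[...,1]-.062)<.05); print('ball',m.sum(),np.median(C[m],0),C[m][:,2].max())
m=(C[...,2]>.165)&(C[...,2]<.21)&(im.max(2)<75)&(np.hypot(C[...,0]-.684,C[...,1]-.018)<.07); Q=C[m]; print('grip',len(Q),np.median(Q,0),cv2.minAreaRect((Q[:,:2]*1000).astype(np.float32)))
E
```

```text
clock: 10.95
tcp_pos: [0.485, 0.0141, 0.2634]
orientation: [0.0, 0.497, 0.868, -0.0]
wrist_force: [-0.3, 0.0, -0.2]
finger_gap: 0.0501
clock: 11.75
tcp_pos: [0.5734, 0.0664, 0.263]
orientation: [0.0, 0.497, 0.868, 0.0]
wrist_force: [0.3, -0.1, 0.7]
finger_gap: 0.0502
clock: 12.55
tcp_pos: [0.6415, -0.0115, 0.3319]
orientation: [-0.0, 0.498, 0.867, -0.0]
wrist_force: [-0.5, 1.0, 0.3]
finger_gap: 0.0496
[ 0.64152796 -0.01153189  0.33185798] [-3.75555046e-04  4.98024173e-01  8.67163048e-01 -1.74147471e-04]
ball 1449 [0.5647834  0.06318766 0.28568063] 0.29025515707161265
grip 2159 [0.67823447 0.02380319 0.19410475] ((680.30859375, 21.84959602355957), (22.228290557861328, 83.24166107177734), 31.123132705688477)
```

View pics/w7.png

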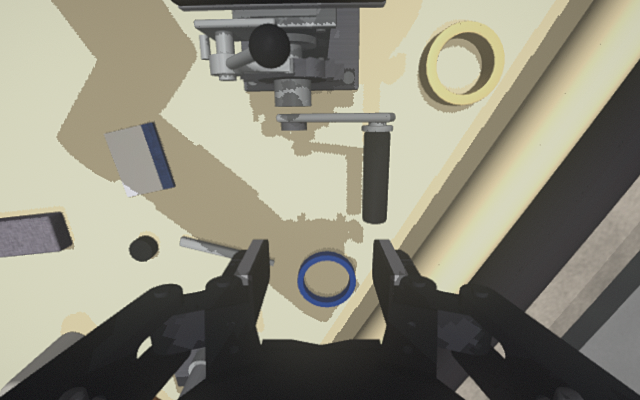

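The wrist view shows the pawl back in: the ball is at (269,45), leaning right, and the grip spans (377,130) to (374,220). Now I grasp the grip again.

```bash
python3 -m creep '[[-0.003,0.025,0,0,0,0],[-0.003,0.0504,0,0,0,0],[-0.003,0.0504,0.03,0,0,0],[-0.003,0.0504,0.06,0,0,0],[-0.003,0.0504,0.09,0,0,0],[-0.003,0.0504,0.12,0,0,0],[-0.003,0.0504,0.145,0,0,0],[-0.003,0.0504,0.16,0,0,0]]' 0.06 && python3 -m creep '[[0,0,0,0,0,0],[0,0,0,0,0,0],[0,0,0,0,0,0],[0,0,0,0,0,0],[0,0,0,0,0,0],[0,0,0,0,0,0],[0,0,0,0,0,0],[0,0,0,0,0,0]]' 0.01 25
```

```text
clock: 13.4
tcp_pos: [0.6833, 0.0139, 0.171]
orientation: [-0.001, 0.497, 0.868, -0.001]
wrist_force: [-0.2, -0.7, 0.2]
finger_gap: 0.0602
clock: 14.2
tcp_pos: [0.686, 0.0134, 0.1748]
orientation: [0.001, 0.497, 0.868, 0.001]
wrist_force: [1.8, 5.1, 3.5]
finger_gap: 0.023
```

```bash
python3 -m creep '[[0,-0.0009,-0.0021,0,0,0],[0,-0.0019,-0.0041,0,0,0],[0,-0.0029,-0.006,0,0,0],[0,-0.004,-0.008,0,0,0],[0,-0.0051,-0.0099,0,0,0],[0,-0.0063,-0.0118,0,0,0],[0,-0.0063,-0.0118,0,0,0],[0,-0.0063,-0.0118,0,0,0]]'; cat > t.py <<'E'
from h import *
s=env.get_state(); t=s['tcp_pos']; F=s['wrist_force']; a=np.radians(30.7); r=np.array([np.cos(a),np.sin(a)])
rr=(t[:2]-np.array([.6154,-.0187]))@r; z=t[2]-.1401; ph=np.arctan2(z,rr); Fr=F[:2]@r
print('rz',rr.round(4),z.round(4),'phi',np.degrees(ph).round(1),'tangential resist',-(-np.sin(ph)*Fr+np.cos(ph)*F[2]),'radial',np.cos(ph)*Fr+np.sin(ph)*F[2])
E
python3 t.py
```

```text
clock: 15.0
tcp_pos: [0.6809, 0.0103, 0.1859]
orientation: [0.001, 0.497, 0.868, 0.002]
wrist_force: [3.3, 6.6, 0.6]
finger_gap: 0.0232
rz 0.0711 0.0458 phi 32.8 tangential resist 2.8156156831863086 radial 5.551220809018081
```

```bash
python3 -m creep '[[0,-0.0005,-0.0008,0,0,0],[0,-0.001,-0.0016,0,0,0],[0,-0.0016,-0.0025,0,0,0],[0,-0.0016,-0.0025,0,0,0],[0,-0.0016,-0.0025,0,0,0],[0,-0.0016,-0.0025,0,0,0],[0,-0.0016,-0.0025,0,0,0],[0,-0.0016,-0.0025,0,0,0]]'; python3 t.py
```

```text
clock: 15.8
tcp_pos: [0.6796, 0.0096, 0.1883]
orientation: [0.001, 0.497, 0.868, 0.002]
wrist_force: [4.3, 7.0, -0.1]
finger_gap: 0.0232
rz 0.0696 0.0482 phi 34.7 tangential resist 4.221902877493467 radial 5.886576887737069
```

```bash
python3 -m creep '[[0,-0.0006,-0.0008,0,0,0],[0,-0.0012,-0.0016,0,0,0],[0,-0.0012,-0.0016,0,0,0],[0,-0.0012,-0.0016,0,0,0],[0,-0.0012,-0.0016,0,0,0],[0,-0.0012,-0.0016,0,0,0],[0,-0.0012,-0.0016,0,0,0],[0,-0.0012,-0.0016,0,0,0]]'; python3 t.py
```

```text
clock: 16.6
tcp_pos: [0.6786, 0.0089, 0.1899]
orientation: [0.001, 0.497, 0.868, 0.002]
wrist_force: [3.8, 5.9, 0.0]
finger_gap: 0.0228
rz 0.0685 0.0498 phi 36.0 tangential resist 3.685948826658696 radial 5.096820221317325
```

```bash
python3 -m creep '[[0,-0.0006,-0.0008,0,0,0],[0,-0.0009,-0.0012,0,0,0],[0,-0.0009,-0.0012,0,0,0],[0,-0.0009,-0.0012,0,0,0],[0,-0.0009,-0.0012,0,0,0],[0,-0.0009,-0.0012,0,0,0],[0,-0.0009,-0.0012,0,0,0],[0,-0.0009,-0.0012,0,0,0]]'; python3 t.py
```

```text
clock: 17.4
tcp_pos: [0.6779, 0.0085, 0.1911]
orientation: [0.001, 0.497, 0.868, 0.002]
wrist_force: [4.1, 6.0, 0.6]
finger_gap: 0.0228
rz 0.0676 0.051 phi 37.0 tangential resist 3.496148946509625 radial 5.55675453023493
```

```bash
python3 -m creep '[[0,-0.0006,-0.0008,0,0,0],[0,-0.0009,-0.0012,0,0,0],[0,-0.0009,-0.0012,0,0,0],[0,-0.0009,-0.0012,0,0,0],[0,-0.0009,-0.0012,0,0,0],[0,-0.0009,-0.0012,0,0,0],[0,-0.0009,-0.0012,0,0,0],[0,-0.0009,-0.0012,0,0,0]]'; python3 t.py
```

```text
clock: 18.2
tcp_pos: [0.6771, 0.0081, 0.1923]
orientation: [0.001, 0.497, 0.868, 0.002]
wrist_force: [3.5, 5.8, 0.3]
finger_gap: 0.0229
rz 0.0667 0.0522 phi 38.1 tangential resist 3.451512045673967 radial 4.932926143717511
```

```bash
python3 -m creep '[[0,-0.0006,-0.0008,0,0,0],[0,-0.0009,-0.0012,0,0,0],[0,-0.0009,-0.0012,0,0,0],[0,-0.0009,-0.0012,0,0,0],[0,-0.0009,-0.0012,0,0,0],[0,-0.0009,-0.0012,0,0,0],[0,-0.0009,-0.0012,0,0,0],[0,-0.0009,-0.0012,0,0,0]]'; python3 t.py
```

```text
clock: 19.0
tcp_pos: [0.6763, 0.0076, 0.1935]
orientation: [0.001, 0.497, 0.868, 0.002]
wrist_force: [3.2, 6.2, 0.5]
finger_gap: 0.0225
rz 0.0658 0.0534 phi 39.1 tangential resist 3.3590381105243523 radial 4.876482756892462
```

```bash
python3 -m creep '[[0,-0.0006,-0.0008,0,0,0],[0,-0.0009,-0.0012,0,0,0],[0,-0.0009,-0.0012,0,0,0],[0,-0.0009,-0.0012,0,0,0],[0,-0.0009,-0.0012,0,0,0],[0,-0.0009,-0.0012,0,0,0],[0,-0.0009,-0.0012,0,0,0],[0,-0.0009,-0.0012,0,0,0]]'; python3 t.py; python3 - <<'E'
from h import *
p,im,d=snap('side','side8.png'); C=cloud(p,d); a=np.radians(30.7); r=np.array([np.cos(a),np.sin(a)]);f=np.array([r[1],-r[0]])
for nm,c in(('rest',(.532,.112)),('post',(.643,-.428))):
    q=C[...,:2]-np.array(c); m=(im.max(2)<90)&(abs(q@r)<.06)&(abs(q@f)<.014)&(C[...,2]>.21)&(C[...,2]<.27)
    print(nm,m.sum(),np.percentile(C[m][:,2],[10,50,90]).round(4) if m.sum() else '')
E
```

```text
clock: 19.8
tcp_pos: [0.6755, 0.007, 0.1947]
orientation: [0.001, 0.497, 0.868, 0.002]
wrist_force: [3.7, 6.1, -0.5]
finger_gap: 0.0231
rz 0.0648 0.0546 phi 40.1 tangential resist 4.474822733376058 radial 4.460384253357926
rest 96 [0.2339 0.2355 0.2369]
post 409 [0.2341 0.2356 0.2369]
```

```bash
python3 -m creep '[[0,-0.0007,-0.0007,0,0,0],[0,-0.0009,-0.0011,0,0,0],[0,-0.0009,-0.0011,0,0,0],[0,-0.0009,-0.0011,0,0,0],[0,-0.0009,-0.0011,0,0,0],[0,-0.0009,-0.0011,0,0,0],[0,-0.0009,-0.0011,0,0,0],[0,-0.0009,-0.0011,0,0,0]]'; python3 t.py
```

```text
clock: 20.65
tcp_pos: [0.6749, 0.0068, 0.1956]
orientation: [0.001, 0.497, 0.868, 0.002]
wrist_force: [4.9, 5.9, -1.8]
finger_gap: 0.0226
rz 0.0641 0.0555 phi 40.9 tangential resist 6.073430075431487 radial 4.30802502355231
```

```bash
python3 -m creep '[[0,-0.0007,-0.0007,0,0,0],[0,-0.0009,-0.0011,0,0,0],[0,-0.0009,-0.0011,0,0,0],[0,-0.0009,-0.0011,0,0,0],[0,-0.0009,-0.0011,0,0,0],[0,-0.0009,-0.0011,0,0,0],[0,-0.0009,-0.0011,0,0,0],[0,-0.0009,-0.0011,0,0,0]]'; python3 t.py
```

```text
clock: 21.45
tcp_pos: [0.6746, 0.0066, 0.196]
orientation: [0.001, 0.497, 0.868, 0.002]
wrist_force: [7.3, 7.2, -5.1]
finger_gap: 0.0225
rz 0.0638 0.0559 phi 41.2 tangential resist 10.326515911753578 radial 4.096830050183274
```

A tooth is bearing on the pawl, with about 10.3 N at the grip, roughly 7 N beyond friction. I'll hold briefly, then release and retreat.

```bash
python3 -m creep '[[0,0,0,0,0,0],[0,0,0,0,0,0],[0,0,0,0,0,0],[0,0,0,0,0,0],[0,0,0,0,0,0],[0,0,0,0,0,0],[0,0,0,0,0,0],[0,0,0,0,0,0]]'; python3 t.py;  python3 -m creep '[[0,0,0,0,0,0],[0,0,0,0,0,0],[0,0,0,0,0,0],[0,0,0,0,0,0],[0,0,-0.03,0,0,0],[0,0,-0.065,0,0,0],[0,0,-0.10,0,0,0],[0,0,-0.135,0,0,0]]' 0.06 && python3 -m creep '[[-0.01,-0.01,0,0,0,0],[-0.03,-0.02,0,0,0,0],[-0.05,-0.03,0,0,0,0],[-0.05,-0.03,0,0,0,0],[-0.05,-0.03,0,0,0,0],[-0.05,-0.03,0,0,0,0],[-0.05,-0.03,0,0,0,0],[-0.05,-0.03,0,0,0,0]]' && python3 - <<'E'
from h import *
a=np.radians(30.7); r=np.array([np.cos(a),np.sin(a)]);f=np.array([r[1],-r[0]])
p,im,d=snap('wrist','w9.png'); C=cloud(p,d)
m=(C[...,2]>.255)&(C[...,2]<.31)&(im.max(2)<75)&(np.hypot(C[...,0]-.562,C[...,1]-.062)<.05); print('ball',m.sum(),np.median(C[m],0),C[m][:,2].max())
for n,cs in(('side',((.532,.112),(.643,-.428))),('scene',((.540,.116),(.650,-.424)))):
  p,im,d=snap(n,n+'9.png'); C=cloud(p,d)
  for nm,c in zip(('rest','post'),cs):
    q=C[...,:2]-np.array(c); m=(im.max(2)<90)&(abs(q@r)<.06)&(abs(q@f)<.014)&(C[...,2]>.21)&(C[...,2]<.27)
    print(n,nm,m.sum(),np.percentile(C[m][:,2],[10,50,90]).round(4) if m.sum() else '')
E
```

```text
clock: 22.25
tcp_pos: [0.6746, 0.0066, 0.196]
orientation: [0.001, 0.497, 0.868, 0.002]
wrist_force: [7.4, 6.4, -5.6]
finger_gap: 0.023
rz 0.0638 0.0559 phi 41.2 tangential resist 10.53700584299289 radial 3.5662895681552502
clock: 23.05
tcp_pos: [0.6721, 0.0048, 0.3327]
orientation: [0.0, 0.497, 0.867, -0.0]
wrist_force: [1.1, -0.9, -0.3]
finger_gap: 0.0597
clock: 23.85
tcp_pos: [0.6719, -0.0524, 0.3311]
orientation: [0.0, 0.497, 0.868, -0.0]
wrist_force: [0.7, -0.1, -0.2]
finger_gap: 0.06
  return _methods._mean(a, axis=axis, dtype=dtype,
  ret = um.true_divide(
Traceback (most recent call last):
ValueError: zero-size array to reduction operation maximum which has no identity
```

View pics/w9.png

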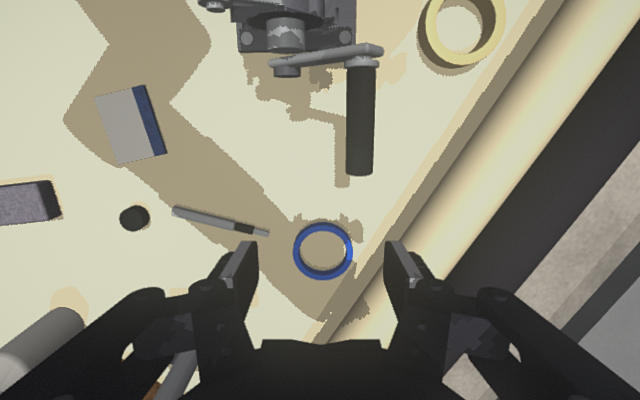

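The grip is free of the fingers, at (360,120), but the ball is out of the frame. I'll shift towards the lift and recheck.

```bash
python3 -m creep '[[0.02,-0.01,-0.02,0,0,0],[0.045,-0.02,-0.03,0,0,0],[0.07,-0.04,-0.03,0,0,0],[0.09,-0.05,-0.03,0,0,0],[0.09,-0.05,-0.03,0,0,0],[0.09,-0.05,-0.03,0,0,0],[0.09,-0.05,-0.03,0,0,0],[0.09,-0.05,-0.03,0,0,0]]' && cat > m.py <<'E'
from h import *
a=np.radians(30.7); r=np.array([np.cos(a),np.sin(a)]);f=np.array([r[1],-r[0]])
p,im,d=snap('wrist','w10.png'); C=cloud(p,d)
m=(C[...,2]>.258)&(C[...,2]<.31)&(im.max(2)<75)&(np.hypot(C[...,0]-.566,C[...,1]-.064)<.05)
if m.any():
    z=np.percentile(C[m][:,2],98)-.012; print('ball centre z',z,'lean deg',np.degrees(np.arccos((z-.206)/.085)),'med',np.median(C[m],0))
q=C[...,:2]-np.array((.535,.114)); m=(im.max(2)<75)&(abs(q@r)<.07)&(abs(q@f)<.017)&(C[...,2]>.21)&(C[...,2]<.258)
print('wrist rest z',m.sum(),np.median(C[m][:,2]) if m.any() else '')
for n,cs in(('side',((.532,.112),(.643,-.428))),('scene',((.540,.116),(.650,-.424)))):
  p,im,d=snap(n,n+'10.png'); C=cloud(p,d)
  for nm,c in zip(('rest','post'),cs):
    q=C[...,:2]-np.array(c); m=(im.max(2)<90)&(abs(q@r)<.06)&(abs(q@f)<.014)&(C[...,2]>.21)&(C[...,2]<.27)
    print(n,nm,m.sum(),np.percentile(C[m][:,2],[10,50,90]).round(4) if m.any() else '')
E
python3 m.py
```

```text
clock: 24.7
tcp_pos: [0.584, -0.0012, 0.3605]
orientation: [-0.0, 0.497, 0.867, -0.0]
wrist_force: [0.2, -0.7, -0.3]
finger_gap: 0.06
ball centre z 0.2724279692334415 lean deg 38.60137314170115 med [0.56791197 0.06696342 0.28089738]
wrist rest z 8499 0.23439288492135252
side rest 105 [0.2331 0.235  0.2368]
side post 411 [0.2342 0.2356 0.2369]
scene rest 215 [0.2354 0.2381 0.2406]
scene post 404 [0.2351 0.2374 0.2398]
```

View pics/w10.png

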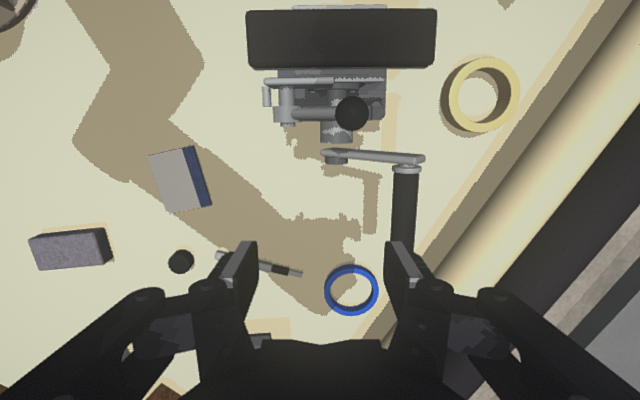

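The ball at (352,113) leans 38.6° right, so the pawl is fully seated. The rest is level within about 1 mm and the hand is clear, so I'm handing in.

```bash
python3 -c "
from workcell import env
print(env.get_state()['wrist_force']); print(env.hand_in())"
```

```text
[-0.35167823 -0.39672863  0.09144363]
the job is handed in; nothing more can be done
None
```

The rest is locked level with the fixed one, and I handed the job in at about 25 s of the 72 s allowed. I tipped the pawl out and wound the rest down to about 4 mm above level. Then I tipped the pawl back in and eased the crank back until a tooth bore on it. That took about 10.5 N at the grip, roughly 7 N beyond friction, held for at least 0.8 s before I released.

**Last checks:**
- **Pawl:** the ball leans 38.6° right, so the pawl is seated at about 0 rad.
- **Level:** the side camera puts the rest 0.6 mm below the fixed one, and the scene camera puts it 0.7 mm above. They disagree in sign, but both are well inside 3 mm.
- **Hand:** it is clear of everything, with under 1 N at the wrist.
- **Other items:** nothing else looked moved in the wrist pictures, though I did not measure those items.
- **Pawl force:** I could not read the pawl-to-wheel force directly; from the grip force I put it at about 13 N, inside the 5 to 30 N range.
- **Failed check:** one check failed because the ball was out of the picture. I moved the hand and repeated it.

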